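# Unbolt the double door of a satellite test guard

### The job

The open-topped clear guard around the small satellite frame has a pair of doors in front. First swing the active door (the one with the cover flap that hoods the other door's bolt) wide open, about square to the front, and leave it open. Then lift the flush bolt of the passive door by its knob all the way up and let go, so that this second door is free, but leave it closed.

Things in the scene. Friction and masses are not known exactly. Their poses are not given: they have to be found in the camera images.
- guard: Fixed open-topped guard, clear panels in aluminium, 390 mm wide, 232 deep. Origin: on the table below the line where the doors meet. x points in through the doors, y to the left facing them. Doors: 20 to 160 mm up, 14 thick about x = 0; hinge axes at x = 0, y = +170 (active) and -170 mm (passive). Posts at y = +-183 have fixed knobs like the bolt's. Satellite frame inside, top 125 mm up.
- active_door (a joint): Left door (guard y 2 to 168 mm), rad: 0 shut, grows swinging outward to guard -x, clockwise from above, stop 1.75. About 1 N at the pull; stays where left. Its sheet metal cover flap reaches 75 mm past the meeting line, 20 mm out from the door's middle, top edge turned over 167 mm up: with the door shut it hoods the bolt knob.
- pull_grip (a point): Grip point on the active door's pull, an upright round steel bar 11 mm thick, 65 to 170 mm up, on the bar's axis 140 mm up, 52 mm out from the door's middle plane (45 from its face), 110 mm from the hinge axis along the door. Frame turns with the door (guard's axes at joint 0). Can be pinched from above. The passive door has a like bar at guard y = -110 mm, not needed.
- passive_door (a joint): Right door (guard y -2 to -168 mm), rad: 0 shut, grows swinging outward, anticlockwise from above. Held by the bolt, then by light friction only. Its top corner at the meeting line has a notch 70 mm wide, 55 deep, where the bolt's knob stands.
- flush_bolt (a joint): Height of the passive door's flush bolt in m: 0 bolted (pin in the floor keep), 0.025 fully up at its stop (released). Needs about 4 N of upward pull; stays at the height where it is left.
- bolt_knob (a point): Middle of the bolt's upright round black knob, 20 mm across, 26 tall, at guard x = 0, y = -30 mm, 143 mm up when bolted; rises with the bolt. The notch floor is 105 mm up; its wall is 42 mm from the knob's axis on the passive side; open to the outside, the inside and above once the active door is open. Axes as the guard's.

How it is judged (in metres and radians):
On the way, in this order (a step that is already met when the one before it is completed fails the run):
1. the active door is swung wide open (60 degrees or more), the bolt still down (value of joint active_door above 1.05 rad and value of joint flush_bolt below 0.008 m), for 0.2 s.
2. the flush bolt is lifted (value of joint flush_bolt above 0.018 m), for 0.2 s.
At the end, for the whole second after the job is handed in: The active door stands open by at least 60 degrees and is at rest, the flush bolt is up by at least 18 of its 25 mm, and the passive door is still closed to within 0.2 rad (11 degrees) (value of joint active_door above 1.05 rad and value of joint flush_bolt above 0.018 m and value of joint passive_door below 0.2 rad and not (velocity of joint active_door above 0.05 rad/s) and not (velocity of joint active_door below -0.05 rad/s)); the robot touches nothing.
It fails at once if the bolt is lifted while the active door is still closed (value of joint flush_bolt above 0.01 m and value of joint active_door below 0.7 rad).
It also fails if it takes over 48 s, if anything falls off the work surface, if the arm or the gripper's body presses on something with over 40 N, if the wrist force passes 120 N, or if a joint passes its speed limit or range.

### The arm

A 6-joint arm with a two-finger parallel gripper is mounted at the origin on the work surface. World frame = base frame: x ahead of the robot, y to its left, z up, the work surface at z = 0. Lengths are in mm, angles in rad, forces in N, time in s.
With the tool pointing down it reaches from about 400 to 925 mm from the base axis. Payload 12.5 kg.
Tool frame: the origin (TCP) lies at the centre of the arm's flange, where the gripper is bolted on; the fingertips stand 190 mm ahead of it and the grasp point (between the pads) lies env.grip_point_offset ahead of it (env.grip_point_offset is the distance from the TCP to the grasp point, in mm); z points along the fingers, x is the direction in which the jaws open and shut, and the axes are right-handed (so a half turn about z gives the same grasp; the last joint's range is limited). The gripper opens to 95 mm and grips with 3 to 60 N. Pads are 20 mm wide; open, the fingers measure 119 mm over their backs; the gripper's body (75 mm by 180 mm) begins 59 mm behind the grasp point.
Start: joints at [-1.403, 0.491, 1.559, -0, 1.092, -0.106], TCP at [169.015, -601.713, 404.761] pointing down, gripper open.
Joint ranges: [-3.1, 3.1], [-0.84, 2.19], [0.05, 2.79], [-1.13, 4.28], [0.06, 2.93], [-2.69, 2.69]. Speed limits (rad/s): [2.22, 2.22, 2.79, 3.14, 3.14, 3.14].

### API

Orientations are given as [roll, pitch, yaw] about the fixed x, y, z axes, in that order (R = Rz(yaw) Ry(pitch) Rx(roll)).
In Python, from cell import state, read_camera, camera_model, job_done, env gives the robot as it stands.
- The arm moves only by the tool arm_command, never from a script. Its argument "steps" is a list of rows, each a list of 6 numbers: the shift along the tool's x, y, z in cm, then the turn, a rotation vector about the tool's x, y, z in degrees. In form: [[dx, dy, dz, rx, ry, rz], ...]. A call has 1 to 12 rows; each row is the pose to reach, as a shift and turn from the pose commanded when the call began, along the tool's axes at that moment; what a row does not reach only later rows make up. A row lasts 1/12 s, in which the tool goes at most 41.7 mm and 7.16 degrees, less where a joint would pass 70% of its speed; a pose out of reach is approached as far as the arm can. A call with a gripper value outside its range is refused whole. "jaw" is the finger opening in cm, from 0 to 9.51, set as the call begins (left out, the last holds). The fingers move at their own pace and stop on an object; the grip force is fixed at half the most. Time passes only in rows, so rows that repeat a pose let the fingers close. It gives the time, the measured TCP pose, the force and the opening at its end, in the units of the state.
- state(): the state, without advancing time (a new reading comes with each control period).
- read_camera(name): name is "side" or "top"; returns the picture (384x512x3 uint8, red, green, blue); there is no depth.
- camera_model(name): a dict with "K" (3x3 intrinsics, pixels), "k1" (the pictures are not rectified: a ray, as slopes to the right and down, at radius r is drawn at 1 + k1 r^2 times it, then the intrinsics apply), "xyz" and "rotation" of the camera in the world. Camera axes: x right, y up, looking along -z (the intrinsics and any distortion apply to the point x, -y, -z); pixel columns grow to the right and rows downward; lengths in mm; the calibration is good to about 2 mm. A picture is of the moment at which its call begins. camera_model takes no time and is no camera call.
- job_done(): hands the job in, once; it reports no verdict.
The state is a dict: "t": time; "joints": joint angles; "qvel": joint speeds; "tau": joint torques, N m; "eef_pos": TCP position; "tcp_rot": TCP orientation; "ft_force": force on the tool from outside, world axes, zero at the start; "moment": the same for the moment, N m; "opening": opening from 0.0 (shut) to 1.0 (fully open).
Only numpy, scipy, OpenCV 4.12 (cv2) and the standard library are available. Lean on these libraries where they do the work, as an engineer would, in place of code of your own. Each camera call takes 0.05 s, during which the arm holds its last target. There are 200 camera calls.

## Working session

There is one attempt and no reset: what is moved stays moved. The work goes in short steps, Python scripts to look and compute and a tool call to move; the robot and the scene stay as the last step left them, time stands still between calls to the robot, and variables do not carry over. Pictures are saved under pics/ and viewed, about 8 in all and at most 12, crops included, and the job is handed in when it is done.

Besides the shell and the picture viewer there is one more tool, called after ">>>" in YAML: its name, and indented under it one key for each argument. arm_command: Moves the arm, as the interface text tells. Its arguments: {"type":"object","properties":{"steps":{"type":"array"},"jaw":{"type":"number"}},"required":["steps"]}

```bash
mkdir -p pics; ls; python3 - <<'E'
from cell import *
import cv2
for n in("top","side"):
    im=read_camera(n); cv2.imwrite(f"pics/{n}0.png",im[:,:,::-1])
    print(n,camera_model(n))
print(env.grip_point_offset,state())
E
```

```text
pics
top {'K': array([[421.27566508,   0.        , 256.64847984],
       [  0.        , 421.27566508, 191.42258389],
       [  0.        ,   0.        ,   1.        ]]), 'k1': -0.016154238910806525, 'xyz': array([586.90589672,  44.28721569, 800.60264485]), 'rotation': array([ 0.1266525 , -0.00472111, -1.58506603])}
side {'K': array([[421.01113089,   0.        , 260.1205271 ],
       [  0.        , 421.01113089, 193.96084842],
       [  0.        ,   0.        ,   1.        ]]), 'k1': -0.0882764842618025, 'xyz': array([ 821.86852595, -667.9789772 ,  614.37975684]), 'rotation': array([ 0.96132765, -0.02362331,  0.24527369])}
171.3 {'t': 0.1, 'joints': array([-1.40257188e+00,  4.91516299e-01,  1.55939902e+00,  2.05973250e-06,
        1.09169742e+00, -1.05616062e-01]), 'qvel': array([-0.00021687, -0.00318193,  0.00012131,  0.00226536,  0.00011654,
        0.00192852]), 'tau': array([ 1.89155435e-03, -6.13623548e+01, -2.58604270e+01,  6.93514547e-02,
        4.70529101e-02, -4.37153221e-05]), 'eef_pos': array([ 169.02722006, -601.6827132 ,  404.20589129]), 'tcp_rot': array([-3.14148330e+00,  1.01420444e-03, -1.29695671e+00]), 'ft_force': array([ 0.01053748,  0.02624314, -0.46294766]), 'moment': array([ 0.05193963, -0.01140328, -0.08001016]), 'opening': 0.9962510499126714}
```

View pics/top0.png

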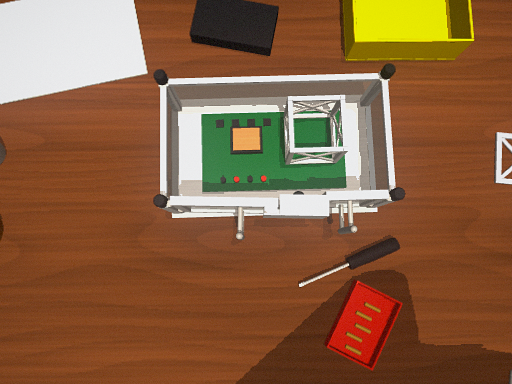

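View pics/side0.png

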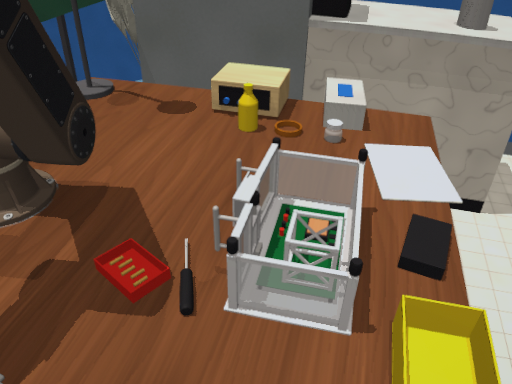

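```bash
python3 - <<'E'
import cv2
im=cv2.imread("pics/top0.png")[180:250,145:415]
a=cv2.resize(im[:,:135],None,fx=5.9,fy=4.2,interpolation=cv2.INTER_CUBIC)
im=cv2.imread("pics/top0.png")
a=cv2.resize(im[180:250,145:280],None,fx=4,fy=4,interpolation=cv2.INTER_CUBIC)
b=cv2.resize(im[180:250,280:415],None,fx=4,fy=4,interpolation=cv2.INTER_CUBIC)
cv2.imwrite("pics/crop.png",cv2.vconcat([a,b]))
E
```

```text
(no output)
```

View pics/crop.png

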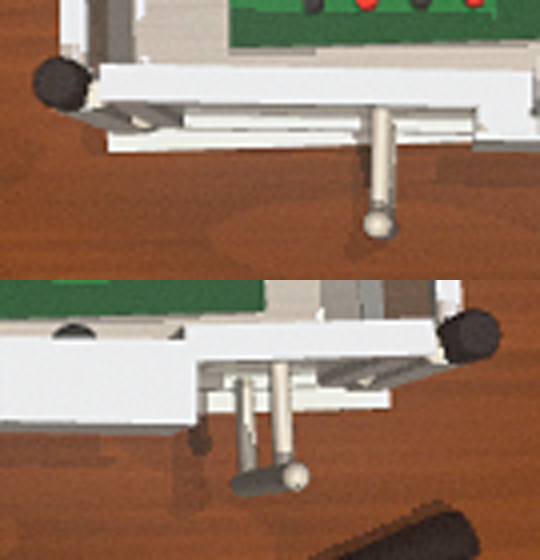

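```bash
cat >h.py <<'E'
import numpy as np, cv2
from scipy.spatial.transform import Rotation as R
from scipy.optimize import least_squares
from cell import *
def proj(n,P):
    m=camera_model(n); p=R.from_euler('xyz',m['rotation']).inv().apply(np.atleast_2d(P)-m['xyz'])
    s=np.c_[p[:,0],-p[:,1]]/-p[:,2:]
    s=s*(1+m['k1']*(s**2).sum(1,keepdims=True))
    return s@m['K'][:2,:2].T+m['K'][:2,2]
def gw(g,P):  # guard->world
    P=np.atleast_2d(np.array(P,float)); c,s=np.cos(g[2]),np.sin(g[2])
    return np.c_[g[0]+c*P[:,0]-s*P[:,1],g[1]+s*P[:,0]+c*P[:,1],P[:,2]]
def rel(xyz,yaw,roll=np.pi,pitch=0.): # world target TCP -> shift cm + rotvec deg in tool axes
    s=state(); r=R.from_euler('xyz',s['tcp_rot']); t=R.from_euler('xyz',[roll,pitch,yaw])
    return np.round(r.inv().apply(np.array(xyz)-s['eef_pos'])/10,2),np.round(np.degrees((r.inv()*t).as_rotvec()),2)
E
python3 - <<'E'
from h import *
top=np.array([[239.75,235.5],[353.75,229],[160.5,200.5],[397.5,193.8]])
f=lambda v:(proj("top",gw(v,[[-52,110,168],[-52,-110,168],[0,183,v[3]],[0,-183,v[3]]]))-top).ravel()
r=least_squares(f,[450,40,0,170],x_scale=[10,10,.05,10]);print(r.x,r.fun.round(1))
g=r.x
print("pull",gw(g,[-52,110,140]),"knob",gw(g,[0,-30,143]))
print(proj("side",gw(g,[[-52,110,168],[-52,-110,168],[0,183,g[3]],[0,-183,g[3]],[0,-30,155]])).round())
E
```

```text
[ 6.58913468e+02 -6.95700074e+00  3.61923501e-02  1.47088435e+02] [-23.3  -0.7   9.3  -1.7   9.1   3.4   5.7  -1.5]
pull [[602.96723211 101.08937202 140.        ]] knob [[659.99900169 -36.93735459 143.        ]]
[[243. 151.]
 [213. 211.]
 [273. 147.]
 [231. 253.]
 [252. 196.]]
```

```bash
python3 - <<'E'
from h import *
top=np.array([[239.75,235.5],[353.75,229],[160.5,200.5],[397.5,193.8]])
f=lambda v:(proj("top",gw(v,[[-52,60,168],[-52,-110,168],[0,183,v[3]],[0,-183,v[3]]]))-top).ravel()
r=least_squares(f,[450,40,0,170],x_scale=[10,10,.05,10]);print(r.x,r.fun.round(1))
g=r.x
print("pull",gw(g,[-52,60,140]),"knob",gw(g,[0,-30,143]),"hinge",gw(g,[0,170,140]))
print(proj("side",gw(g,[[-52,60,168],[-52,-110,168],[0,183,g[3]],[0,-183,g[3]],[0,-30,155]])).round())
# arc
for a in np.arange(0,1.66,.15):
    c,s=np.cos(a),np.sin(a); d=np.array([-52,-110]);q=[c*d[0]+s*d[1],-s*d[0]+c*d[1]+170,140]
    w=gw(g,q)[0]; print(round(a,2),w.round(),np.hypot(*w[:2]).round())
print(rel([*gw(g,[-52,60,0])[0][:2],350],g[2]))
print(rel([*gw(g,[-52,60,0])[0][:2],350],g[2]+np.pi/2))
print(rel([*gw(g,[-52,60,0])[0][:2],350],g[2]-np.pi/2))
E
```

```text
[6.57889958e+02 6.07521730e+00 1.79192589e-02 1.58118042e+02] [ 0.8 -2.3  0.1  0.5 -0.9  1.3 -0.   0.5]
pull [[604.82320803  65.13383297 140.        ]] knob [[658.42750665 -23.91996633 143.        ]] hinge [[654.84384667 176.04792455 140.        ]]
[[240. 160.]
 [214. 206.]
 [275. 140.]
 [231. 242.]
 [253. 192.]]
0.0 [605.  65. 140.] 608.0
0.15 [589.  74. 140.] 593.0
0.3 [574.  85. 140.] 581.0
0.45 [562.  98. 140.] 570.0
0.6 [551. 113. 140.] 562.0
0.75 [543. 129. 140.] 558.0
0.9 [537. 146. 140.] 556.0
1.05 [534. 164. 140.] 558.0
1.2 [533. 182. 140.] 564.0
1.35 [536. 201. 140.] 572.0
1.5 [541. 218. 140.] 583.0
1.65 [548. 235. 140.] 596.0
(array([-52.41, -59.99,   5.48]), array([-4.000e-02,  5.000e-02, -7.534e+01]))
(array([-52.41, -59.99,   5.48]), array([-9.0000e-02,  0.0000e+00, -1.6534e+02]))
(array([-52.41, -59.99,   5.48]), array([ 0.  ,  0.06, 14.66]))
```

>>> arm_command:
  steps:
    - [-52.4, -60, 0, 0, 0, -75.3]
    - [-52.4, -60, 0, 0, 0, -75.3]
    - [-52.4, -60, 0, 0, 0, -75.3]
    - [-52.4, -60, 0, 0, 0, -75.3]
    - [-52.4, -60, 0, 0, 0, -75.3]
    - [-52.4, -60, 0, 0, 0, -75.3]
    - [-52.4, -60, 0, 0, 0, -75.3]
    - [-52.4, -60, 0, 0, 0, -75.3]
    - [-52.4, -60, 0, 0, 0, -75.3]
    - [-52.4, -60, 0, 0, 0, -75.3]
    - [-52.4, -60, 0, 0, 0, -75.3]
    - [-52.4, -60, 0, 0, 0, -75.3]
  jaw: 5

```text
t: 1.1
eef_pos: [443.3, -181.3, 404.7]
tcp_rot: [3.142, 0.0, 0.022]
ft_force: [0.6, -1.2, 0.1]
opening: 0.524
```

```bash
python3 - <<'E'
from h import *
print(rel([604.8,65.1,404],0.018),state()['joints'])
E
```

```text
(array([ 16.68, -24.28,   0.07]), array([0.  , 0.01, 0.2 ])) [-5.26224599e-01  2.84233702e-01  1.90524641e+00 -9.82318265e-05
  9.52176422e-01 -5.47713090e-01]
```

>>> arm_command:
  steps:
    - [16, -24.3, 0, 0, 0, 0]
    - [16, -24.3, 0, 0, 0, 0]
    - [16, -24.3, 0, 0, 0, 0]
    - [16, -24.3, 0, 0, 0, 0]
    - [16, -24.3, 0, 0, 0, 0]
    - [16, -24.3, 0, 0, 0, 0]
    - [16, -24.3, 0, 0, 0, 0]
    - [16, -24.3, 0, 0, 0, 0]
    - [16, -24.3, 2.5, 0, 0, 0]
    - [16, -24.3, 2.5, 0, 0, 0]

```text
t: 1.93
eef_pos: [597.9, 63.1, 376.1]
tcp_rot: [3.142, 0.005, 0.019]
ft_force: [-1.0, 0.1, -1.0]
opening: 0.522
```

```bash
python3 - <<'E'
from h import *
print(rel([603,65.1,318],0.018))
im=read_camera("side")[:,:,::-1]; cv2.imwrite("pics/s1.png",cv2.resize(im[60:230,150:350],None,fx=4,fy=3.5*4/3.5,interpolation=cv2.INTER_CUBIC)[:600])
E
```

```text
(array([ 0.54, -0.19,  5.81]), array([0.  , 0.31, 0.03]))
```

View pics/s1.png

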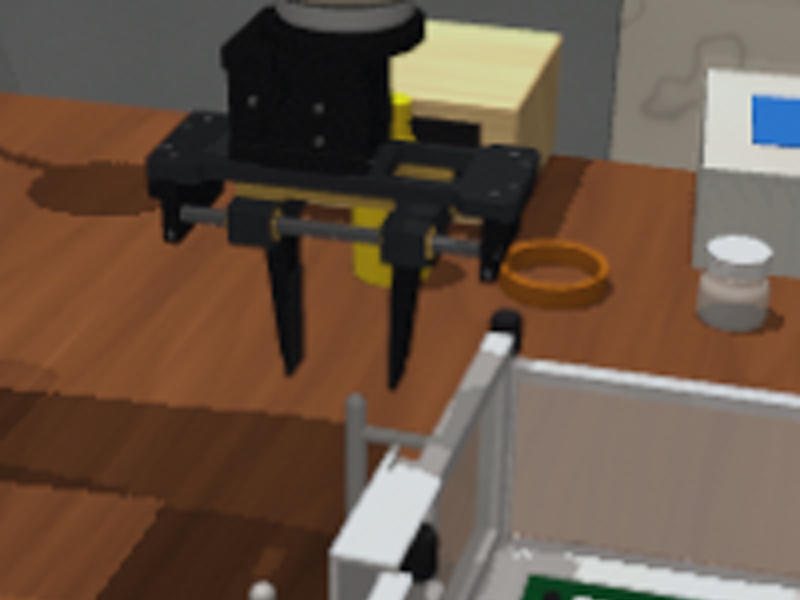

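The pull's upper standoff runs from the bar to the door, so the inner finger would come down on it. I'll turn the jaws to lie along the door.

>>> arm_command:
  steps:
    - [0, 0, 0, 0, 0, -85]
    - [0, 0, 0, 0, 0, -85]
    - [0, 0, 0, 0, 0, -85]
    - [0, 0, 0, 0, 0, -85]
    - [0, 0, 0, 0, 0, -85]
    - [0, 0, 0, 0, 0, -85]
    - [0, 0, 0, 0, 0, -85]
    - [0, 0, 0, 0, 0, -85]
    - [0, 0, 0, 0, 0, -85]
    - [0, 0, 0, 0, 0, -85]
    - [0, 0, 0, 0, 0, -85]
    - [0, 0, 0, 0, 0, -85]

```text
t: 2.98
eef_pos: [598.3, 61.7, 380.8]
tcp_rot: [3.141, 0.0, 1.506]
ft_force: [0.5, 0.6, 0.1]
opening: 0.53
```

```bash
python3 - <<'E'
from h import *
print(rel([603,65.1,316],1.589),state()['joints'])
E
```

```text
(array([0.37, 0.44, 6.48]), array([ 0.03,  0.01, -4.75])) [-6.98833225e-03  4.81866166e-01  1.64664231e+00 -1.30314089e-04
  1.01257023e+00 -1.51299702e+00]
```

>>> arm_command:
  steps:
    - [0.4, 0.4, 0, 0, 0, -4.7]
    - [0.4, 0.4, 0, 0, 0, -4.7]
    - [0.4, 0.4, 1.5, 0, 0, -4.7]
    - [0.4, 0.4, 3, 0, 0, -4.7]
    - [0.4, 0.4, 4.5, 0, 0, -4.7]
    - [0.4, 0.4, 5.5, 0, 0, -4.7]
    - [0.4, 0.4, 6.5, 0, 0, -4.7]
    - [0.4, 0.4, 6.5, 0, 0, -4.7]
    - [0.4, 0.4, 6.5, 0, 0, -4.7]

```text
t: 3.73
eef_pos: [602.8, 66.0, 314.8]
tcp_rot: [-3.141, 0.0, 1.582]
ft_force: [0.1, 0.5, 0.2]
opening: 0.524
```

```bash
python3 - <<'E'
from h import *
a=read_camera("side")[100:230,180:330,::-1]; b=read_camera("top")[170:250,180:380,::-1]
a=cv2.resize(a,None,fx=4,fy=4)[:, :600]; cv2.imwrite("pics/s2.png",a)
print(state()['eef_pos'],state()['ft_force'])
E
```

```text
[602.88793261  66.12833104 315.44199563] [ 0.28291152 -1.31969533  0.03072307]
```

View pics/s2.png

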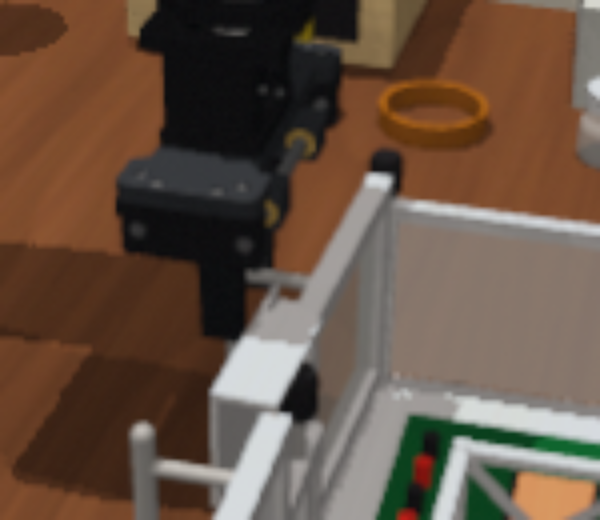

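The near finger hides the bar, and the bar's standoff can be seen going in between the fingers. I'll close the jaws on it.

>>> arm_command:
  steps:
    - [0, 0, 0, 0, 0, 0]
    - [0, 0, 0, 0, 0, 0]
    - [0, 0, 0, 0, 0, 0]
    - [0, 0, 0, 0, 0, 0]
    - [0, 0, 0, 0, 0, 0]
    - [0, 0, 0, 0, 0, 0]
  jaw: 0

```text
t: 4.33
eef_pos: [602.7, 66.3, 314.8]
tcp_rot: [3.141, -0.0, 1.583]
ft_force: [2.9, 11.1, -2.2]
opening: 0.162
```

```bash
python3 - <<'E'
from h import *
s=state();print(s['opening']*95.1,s['ft_force'])
p=s['eef_pos'];r=R.from_euler('xyz',s['tcp_rot']);H=np.array([654.8,176.0])
for a in np.arange(.12,1.57,.12):
    c,sn=np.cos(a),np.sin(a); d=p[:2]-H
    q=np.r_[H+[c*d[0]+sn*d[1],-sn*d[0]+c*d[1]],p[2]]
    print(round(a,2),np.round(r.inv().apply(q-p)/10,1),round(np.degrees(a),0))
E
```

```text
15.416351169124429 [ 2.94267133 11.06383741 -2.22068485]
0.12 [ 0.7 -1.3 -0. ] 7.0
0.24 [ 1.6 -2.4 -0. ] 14.0
0.36 [ 2.6 -3.5 -0. ] 21.0
0.48 [ 3.7 -4.4 -0. ] 28.0
0.6 [ 4.9 -5.2 -0. ] 34.0
0.72 [ 6.2 -5.9 -0. ] 41.0
0.84 [ 7.6 -6.3 -0. ] 48.0
0.96 [ 9.  -6.7 -0. ] 55.0
1.08 [10.5 -6.8 -0. ] 62.0
1.2 [11.9 -6.8 -0. ] 69.0
1.32 [13.4 -6.6 -0. ] 76.0
1.44 [14.8 -6.2 -0. ] 83.0
1.56 [16.1 -5.6  0. ] 89.0
```

>>> arm_command:
  steps:
    - [0.2, 0, 0, 0, 0, 0]
    - [0.2, 0, 0, 0, 0, 0]
    - [0.2, 0, 0, 0, 0, 0]
    - [0.2, 0, 0, 0, 0, 0]

```text
t: 4.67
eef_pos: [602.8, 68.4, 314.8]
tcp_rot: [3.141, -0.0, 1.583]
ft_force: [2.3, 4.8, -0.8]
opening: 0.112
```

>>> arm_command:
  steps:
    - [0.35, -0.65, 0, 0, 0, 3.5]
    - [0.7, -1.3, 0, 0, 0, 7]
    - [1.15, -1.85, 0, 0, 0, 10.5]
    - [1.6, -2.4, 0, 0, 0, 14]
    - [2.1, -2.95, 0, 0, 0, 17.5]
    - [2.6, -3.5, 0, 0, 0, 21]
    - [3.15, -3.95, 0, 0, 0, 24.5]
    - [3.7, -4.4, 0, 0, 0, 28]
    - [4.3, -4.8, 0, 0, 0, 31]
    - [4.9, -5.2, 0, 0, 0, 34.5]
    - [5.55, -5.55, 0, 0, 0, 38]
    - [6.2, -5.9, 0, 0, 0, 41]

```text
t: 5.67
eef_pos: [544.0, 129.8, 314.8]
tcp_rot: [3.138, -0.004, 0.864]
ft_force: [15.8, 5.1, -10.0]
opening: 0.109
```

```bash
python3 - <<'E'
from h import *
s=state();print(s['opening']*95.1,s['ft_force'],s['tcp_rot'])
p=s['eef_pos'];print(p);r=R.from_euler('xyz',s['tcp_rot']);H=np.array([654.8,178.5])
print(np.hypot(*(p[:2]-H)))
for a in np.arange(.12,.9,.12):
    c,sn=np.cos(a),np.sin(a); d=p[:2]-H
    q=np.r_[H+[c*d[0]+sn*d[1],-sn*d[0]+c*d[1]],p[2]]
    print(round(a,2),np.round(r.inv().apply(q-p)/10,1),round(np.degrees(a),0))
E
```

```text
10.374596300965772 [15.78935915  5.13276648 -9.9945244 ] [ 3.13828516 -0.00359316  0.86381121]
[543.98026776 129.80700862 314.83605605]
121.0455305359415
0.12 [ 0.7 -1.3 -0. ] 7.0
0.24 [ 1.6 -2.4 -0. ] 14.0
0.36 [ 2.6 -3.5 -0. ] 21.0
0.48 [ 3.7 -4.4 -0. ] 28.0
0.6 [ 4.9 -5.2  0. ] 34.0
0.72 [ 6.2 -5.9  0. ] 41.0
0.84 [ 7.5 -6.4  0. ] 48.0
```

>>> arm_command:
  steps:
    - [0.5, -0.55, 0, 0, 0, 3.5]
    - [0.9, -1.2, 0, 0, 0, 7]
    - [1.35, -1.75, 0, 0, 0, 10.5]
    - [1.8, -2.3, 0, 0, 0, 14]
    - [2.3, -2.85, 0, 0, 0, 17.5]
    - [2.85, -3.35, 0, 0, 0, 21]
    - [3.4, -3.8, 0, 0, 0, 24.5]
    - [3.95, -4.2, 0, 0, 0, 28]
    - [4.55, -4.65, 0, 0, 0, 31]
    - [5.15, -5.0, 0, 0, 0, 34.5]
    - [6.4, -5.65, 0, 0, 0, 41]
    - [6.4, -5.65, 0, 0, 0, 41]

```text
t: 6.67
eef_pos: [541.6, 215.8, 314.8]
tcp_rot: [3.141, -0.001, 0.146]
ft_force: [1.2, -1.0, 2.2]
opening: 0.111
```

```bash
python3 - <<'E'
from h import *
s=state();print(s)
im=read_camera("side")[:,:,::-1];cv2.imwrite("pics/s3.png",im)
E
```

```text
{'t': 6.6667, 'joints': array([ 2.65981527e-01,  5.36451043e-01,  1.75830565e+00, -4.20128868e-04,
        8.46116791e-01,  1.20272702e-01]), 'qvel': array([-0.02231136, -0.01282477,  0.0238799 , -0.00335488, -0.00847353,
       -0.24339304]), 'tau': array([  0.94463736, -57.54136562, -19.84311819,   0.12397449,
         0.36857656,   2.08766565]), 'eef_pos': array([541.64677511, 215.83961235, 314.78629477]), 'tcp_rot': array([ 3.14136645e+00, -7.51695889e-04,  1.45987298e-01]), 'ft_force': array([ 1.2489651 , -1.01600665,  2.21822354]), 'moment': array([-0.15714697, -0.27750502, -0.10557372]), 'opening': 0.11122377524099536}
```

View pics/s3.png

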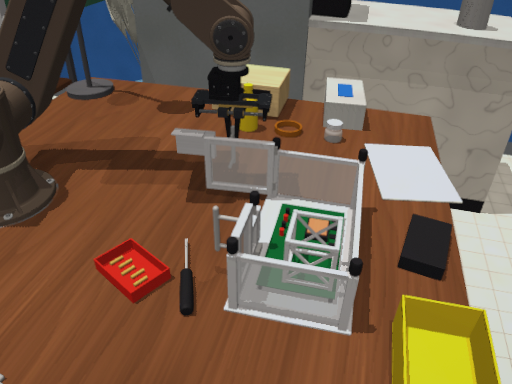

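The active door stands open at about 85°, and the bolt knob is now exposed at about (255,198). I'll release the bar and rise.

>>> arm_command:
  steps:
    - [0, 0, 0, 0, 0, 0]
    - [0, 0, 0, 0, 0, 0]
    - [0, 0, 0, 0, 0, 0]
    - [0, 0, 0, 0, 0, 0]
    - [0, 0, -1.5, 0, 0, 0]
    - [0, 0, -4, 0, 0, 0]
    - [0, 0, -7, 0, 0, 0]
    - [0, 0, -9, 0, 0, 0]
    - [0, 0, -9, 0, 0, 0]
  jaw: 4

```text
t: 7.47
eef_pos: [541.5, 214.7, 408.8]
tcp_rot: [-3.141, -0.006, 0.152]
ft_force: [-0.4, 0.5, 0.3]
opening: 0.421
```

```bash
python3 - <<'E'
from h import *
a=read_camera("side")[170:240,200:300,::-1]; b=read_camera("top")[180:250,280:410,::-1]
t=read_camera("top")[:,:,::-1]
a=cv2.resize(a,(600,420),interpolation=cv2.INTER_CUBIC);
b=cv2.resize(t[170:270,150:410],(780,300),interpolation=cv2.INTER_CUBIC)
cv2.imwrite("pics/c4.png",cv2.vconcat([cv2.copyMakeBorder(a[:300],0,0,0,180,0),b]))
E
```

```text
(no output)
```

View pics/c4.png

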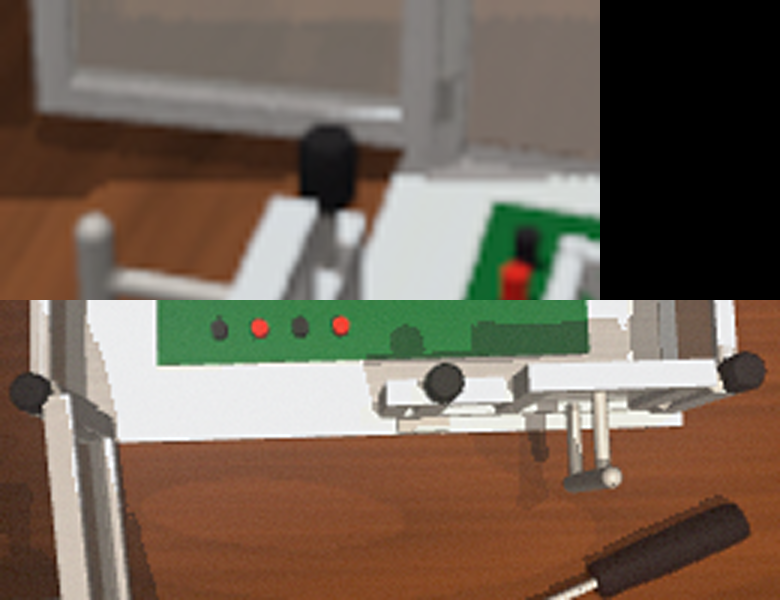

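```bash
python3 - <<'E'
from h import *
f=lambda v:np.r_[(proj("top",[v[0],v[1],156])-[298.3,197.7]).ravel()]
r=least_squares(f,[658,-24]);x,y=r.x;print(r.x)
f=lambda v:np.r_[(proj("top",v+[0,0,10])-[298.3,197.7]).ravel(),(proj("side",v)-[254.7,198]).ravel()]
print(least_squares(f,[658,-24,143]).x, least_squares(f,[658,-24,143]).fun)
for yaw in(0.018,0.018+np.pi/2):print(rel([x,y,400],yaw))
print(state()['joints'])
E
```

```text
[658.31014827 -23.94856941]
[659.81886908 -24.1853014  141.07703203] [-0.19954811 -0.61413086 -0.80373436  0.06006545]
(array([ 7.99, 25.36,  0.41]), array([0.01, 0.04, 7.67]))
(array([ 7.99, 25.36,  0.41]), array([-2.000e-02,  4.000e-02, -8.233e+01]))
[ 2.64218144e-01  4.30466892e-01  1.66765143e+00 -1.07890527e-04
  1.04418382e+00  1.12398500e-01]
```

>>> arm_command:
  steps:
    - [8, 25.4, 0, 0, 0, -82.3]
    - [8, 25.4, 0, 0, 0, -82.3]
    - [8, 25.4, 0, 0, 0, -82.3]
    - [8, 25.4, 0, 0, 0, -82.3]
    - [8, 25.4, 0, 0, 0, -82.3]
    - [8, 25.4, 0, 0, 0, -82.3]
    - [8, 25.4, 0, 0, 0, -82.3]
    - [8, 25.4, 0, 0, 0, -82.3]
    - [8, 25.4, 0, 0, 0, -82.3]
    - [8, 25.4, 0, 0, 0, -82.3]
    - [8, 25.4, 0, 0, 0, -82.3]
    - [8, 25.4, 0, 0, 0, -82.3]
  jaw: 4

```text
t: 8.62
eef_pos: [658.7, -24.4, 402.8]
tcp_rot: [-3.139, -0.0, 1.595]
ft_force: [0.2, 0.6, -0.2]
opening: 0.423
```

>>> arm_command:
  steps:
    - [0, 0, 0, 0, 0, 0]
    - [0, 0, 3, 0, 0, 0]
    - [0, 0, 3, 0, 0, 0]
    - [0, 0, 3, 0, 0, 0]

```text
t: 8.95
eef_pos: [658.6, -24.2, 373.0]
tcp_rot: [-3.137, -0.001, 1.586]
ft_force: [0.4, 0.1, 0.4]
opening: 0.423
```

```bash
python3 - <<'E'
from h import *
print(rel([658.5,-23.5,316],1.589),state()['eef_pos'])
E
```

```text
(array([0.06, 0.01, 5.7 ]), array([-0.24, -0.03, -0.17])) [658.64436619 -24.17594313 373.00931777]
```

>>> arm_command:
  steps:
    - [0.1, 0, 1.5, 0, 0, 0]
    - [0.1, 0, 3, 0, 0, 0]
    - [0.1, 0, 4, 0, 0, 0]
    - [0.1, 0, 5, 0, 0, 0]
    - [0.1, 0, 5.7, 0, 0, 0]
    - [0.1, 0, 5.7, 0, 0, 0]
    - [0.1, 0, 5.7, 0, 0, 0]

```text
t: 9.53
eef_pos: [658.8, -23.2, 317.8]
tcp_rot: [-3.141, 0.0, 1.588]
ft_force: [1.4, -0.2, 0.6]
opening: 0.418
```

>>> arm_command:
  steps:
    - [0, 0, 0, 0, 0, 0]
    - [0, 0, 0, 0, 0, 0]
    - [0, 0, 0, 0, 0, 0]
    - [0, 0, 0, 0, 0, 0]
    - [0, 0, 0, 0, 0, 0]
    - [0, 0, 0, 0, 0, 0]
  jaw: 0

```text
t: 10.03
eef_pos: [658.7, -23.0, 318.2]
tcp_rot: [3.141, 0.0, 1.588]
ft_force: [-1.6, 1.6, 3.8]
opening: 0.198
```

>>> arm_command:
  steps:
    - [0, 0, -0.3, 0, 0, 0]
    - [0, 0, -0.6, 0, 0, 0]
    - [0, 0, -0.9, 0, 0, 0]
    - [0, 0, -1.2, 0, 0, 0]
    - [0, 0, -1.5, 0, 0, 0]
    - [0, 0, -1.8, 0, 0, 0]
    - [0, 0, -2.1, 0, 0, 0]
    - [0, 0, -2.3, 0, 0, 0]
    - [0, 0, -2.3, 0, 0, 0]
    - [0, 0, -2.3, 0, 0, 0]

```text
t: 10.87
eef_pos: [658.7, -23.1, 341.3]
tcp_rot: [3.141, 0.0, 1.588]
ft_force: [-1.4, 3.7, 2.3]
opening: 0.202
```

>>> arm_command:
  steps:
    - [0, 0, -0.1, 0, 0, 0]
    - [0, 0, -0.2, 0, 0, 0]
    - [0, 0, -0.2, 0, 0, 0]
    - [0, 0, -0.2, 0, 0, 0]

```text
t: 11.2
eef_pos: [658.8, -23.1, 342.8]
tcp_rot: [3.141, 0.0, 1.588]
ft_force: [0.4, 3.5, -1.8]
opening: 0.197
```

>>> arm_command:
  steps:
    - [0, 0, -0.1, 0, 0, 0]
    - [0, 0, -0.2, 0, 0, 0]
    - [0, 0, -0.2, 0, 0, 0]

```text
t: 11.45
eef_pos: [658.5, -23.2, 343.4]
tcp_rot: [-3.139, -0.0, 1.588]
ft_force: [0.0, 3.0, -14.0]
opening: 0.2
```

>>> arm_command:
  steps:
    - [0, 0, 0, 0, 0, 0]
    - [0, 0, 0, 0, 0, 0]
    - [0, 0, 0, 0, 0, 0]
    - [0, 0, 0, 0, 0, 0]
    - [0, 0, 0, 0, 0, 0]
    - [0, 0, -2, 0, 0, 0]
    - [0, 0, -4, 0, 0, 0]
    - [0, 0, -7, 0, 0, 0]
    - [0, 0, -10, 0, 0, 0]
    - [0, 0, -10, 0, 0, 0]
  jaw: 4

```text
t: 12.28
eef_pos: [658.7, -23.2, 451.3]
tcp_rot: [3.132, 0.002, 1.588]
ft_force: [1.2, 0.1, -0.0]
opening: 0.42
```

```bash
python3 - <<'E'
from h import *
s=state();print(s['eef_pos'],s['ft_force'])
a=read_camera("side")[100:270,150:300,::-1]
cv2.imwrite("pics/s5.png",cv2.resize(a,None,fx=3.5,fy=3.5,interpolation=cv2.INTER_CUBIC))
print(((proj("side",[[658.5,-24,143],[658.5,-24,168]])-[150,100])*3.5).round())
E
```

```text
[658.7458708  -23.20231795 451.29419706] [ 1.15443187  0.09613203 -0.00221088]
[[361. 340.]
 [362. 302.]]
```

View pics/s5.png

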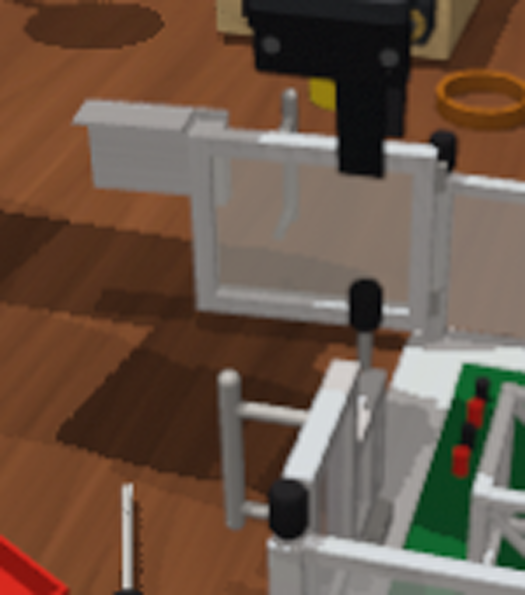

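The knob's centre is at (365,305), which matches the predicted fully-up point of (362,302). The passive door is closed, the active door is still open, and the gripper is clear, so I'll hand in.

```bash
python3 -c "
from cell import *
print(job_done())"
```

```text
the job is handed in; nothing more can be done
None
```

I handed the job in at about 12.3 s of the 48 s allowed. The interface gives no verdict, so the result rests on my own checks.

- **Active door:** I pinched the pull bar from above and swung the door along its arc to about 85° (estimated from the gripper's path). I then let go, and it was still wide open in the last picture.
- **Flush bolt:** I gripped the knob with the jaws along the door and lifted it about 25 mm. A downward force of 14 N at the top showed it had reached its stop. After release, the last picture shows the knob about 3 enlarged pixels (about 2 mm) below its predicted fully-up place.
- **Passive door:** it looks closed in the last picture. I did not measure its angle.
- **Gripper:** it stands well above everything, and the wrist force reads about 1 N.

**Disagreement:** the pull bar was about 3 mm further left than my camera fit put it. I re-centred the gripper on the bar before swinging the door. The highest wrist force I saw was about 19 N, partway through the swing.

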